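# Scrub the tube reader's cup and hold its recessed reset button

### The job

Lift the brush wand out of its blue stand by the orange handle and scrub the tube reader's steel cup with two full strokes: the wand's nose right down to the cup's floor, then up until the bristle head is out of the cup, and the same again. Then re-zero the reader: reach the wand's nose through the red-ringed hole and press the recessed reset button gently, all the way down. Finish while still gripping the wand upright and holding the button down; leave the other things on the bench where they stand.

Things in the scene. Friction and masses are not known exactly. Their poses are not given: they have to be found in the camera images.
- reader: the tube reader, a fixed white-and-grey box 160 (x) x 200 (y) x 75 mm high; its top panel is level. Origin at the centre of its underside; its z is up, its keys and dark display are on the -x part of the panel. Its steel cup stands at (20, 52) mm, its red-ringed hole at (20, -52) mm in its own x, y. It may stand on either side of the table's middle
- cup_floor (a point): centre of the inner floor of the reader's steel cup, 20 mm above the table; the cup is upright, inner bore 34 mm, outside diameter 40 mm, 80 mm deep; axes as the reader's
- cup_rim (a point): centre of the cup's open mouth, 100 mm above the table (25 mm above the reader's panel)
- port (a point): centre of the red-ringed round hole's mouth in the reader's panel, 75 mm above the table. The hole is vertical, 14 mm in bore through a 12 mm thick panel, free space below it; axes as the reader's
- button_top (a point): centre of the top face (11 mm wide, red) of the reset button, which lies below the hole, 13 mm beneath the panel's surface when not pressed; it moves straight down when pressed
- reset_button (a joint): travel of the reset button: 0 when up, 0.008 m when fully down. Its spring takes 2 N to start and 7 N fully down, and pushes it back up when let go
- stand: the fixed blue wand stand: a 100 x 100 mm base and a 90 x 90 mm top plate on four thin posts, top face 120 mm above the table, with a 36 mm hole in its centre through which the wand hangs. Origin at the centre of its underside. It may stand on either side of the table's middle
- wand: the loose brush wand, 173 mm long, about 90 g, hanging upright in the stand, its black flange (48 mm in diameter, 110 to 115 mm above the tip) lying on the stand's top plate; it must rise 115 mm to leave the stand. Origin at the nose tip, z up along the wand. Its stem above the bristles is 8 mm thick
- wand_grip (a point): centre of the wand's orange square handle, 18 x 18 mm, from 115 to 173 mm above the tip; this point is 145 mm above the tip. The handle's faces are square to the wand's x and y; axes as the wand's
- wand_tip (a point): end of the wand's bare steel nose, 7 mm in diameter with a round end, 26 mm long. Above it the bristle head, 30 mm in diameter (soft outside, hard core 18 mm), from 26 to 64 mm above the tip; axes as the wand's
- vial_a: bystander: amber vial with white cap, 28 mm in diameter, 49 mm high, near the table's middle line; origin at its underside
- vial_b: bystander: clear vial with red cap, 28 mm in diameter, 49 mm high, near the table's middle line; origin at its underside
- rack_blue: bystander: blue tube rack 90 x 130 x 64 mm, on the left; origin at its underside
- rack_lilac: bystander: lilac tube rack 90 x 130 x 64 mm, at the back; origin at its underside
- tip_box: bystander: frosted tip box 120 x 90 x 70 mm, on the right; origin at its underside
- jar_white: bystander: jar 64 mm in diameter, 90 mm high, at the back; origin at its underside
- pipettor: bystander: hand pipettor 250 mm long, 26 mm thick, lying along x on the right; origin under its middle
Things that resemble listed ones, but are neither listed nor needed, are in the scene too. Leave any purple look-alike of the wand alone.

How it is judged:
By the outcome, as a careful person would: the job done as asked, in the order asked, and still so for the second after the job is handed in, while the arm keeps its last pose, push and grip.
It also fails if it takes over 48 s, if anything falls off the work surface, if the arm or the gripper's body presses on something with over 40 N, if the wrist force passes 120 N, or if a joint passes its speed limit or range.

### The arm

A 7-joint arm with a two-finger parallel gripper is mounted at the origin on the work surface. World frame = base frame: x ahead of the robot, y to its left, z up, the work surface at z = 0. Lengths are in mm, angles in rad, forces in N, time in s.
With the tool pointing down it reaches from about 425 to 875 mm from the base axis. Payload 4.7 kg.
Tool frame: the origin (TCP) lies between the finger pads; the fingertips stand 25 mm ahead of it and the grasp point (between the pads) lies 6 mm ahead of it (env.tip_reach is the distance from the TCP to the fingertips, in mm); z points along the fingers, y is the direction in which the jaws open and shut (so a half turn about z gives the same grasp; the last joint's range is limited). The gripper opens to 85 mm and grips with 20 to 120 N. Pads are 22 mm wide; open, the fingers measure 114 mm over their backs; the gripper's body (76 mm by 85 mm) begins 54 mm behind the grasp point. The pads swing forward as they close: fully open they stand 13 mm farther back than shut.
Start: joints at [1.191, 0.321, -0.07, 1.45, 0.023, 1.371, -0.057], TCP at [249.388, -600.273, 256.349] pointing down, gripper open.
Joint ranges: [-2.86, 2.86], [-0.3, 2.09], [-1.38, 1.24], [0.06, 2.45], [-1.56, 4.7], [0.09, 2.05], [-2.69, 2.69]. Speed limits (rad/s): [2.57, 2.57, 3.14, 3.14, 3.14, 3.14, 3.14].

### API

Orientations are given as a rotation vector (axis times angle).
In Python, from bench import env gives the robot as it stands.
- The arm moves only by the tool drive_tool, never from a script. Its argument "commands" is a list of rows, each an object with "travel": the shift along the tool's x, y, z in mm, a list of three; "rot": the turn, a rotation vector about the tool's x, y, z in rad, a list of three; "gripper": the opening, from 0 (shut) to 1 (fully open). In form: [{"travel": [tx, ty, tz], "rot": [ax, ay, az], "gripper": gripper}, ...]. A call has exactly 5 rows; each row is the pose to reach, as a shift and turn from the pose measured when the call began, along the tool's axes at that moment; what a row does not reach only later rows make up. A row lasts 1/10 s, in which the tool goes at most 50 mm and 8.59 degrees, less where a joint would pass 70% of its speed; a pose out of reach is approached as far as the arm can. A call with a gripper value outside its range is refused whole. The fingers move at their own pace and stop on an object; the grip force is fixed at half the most. Time passes only in rows, so rows that repeat a pose let the fingers close, or fill a call up. It gives the time, the measured TCP pose, the force and the opening at its end, in the units of the state.
- env.get_obs(): the state, without advancing time (a new reading comes with each control period).
- env.grab_frame(name): name is "scene" or "top" or "wrist"; returns the picture (420x560x3 uint8, blue, green, red); there is no depth.
- env.camera_params(name): a dict with "camera_matrix" (3x3 intrinsics, pixels), "origin" and "attitude" of the camera in the world. Camera axes: x right, y down, z forward; pixel columns grow to the right and rows downward; lengths in mm; the calibration is good to about 2 mm. A picture is of the moment at which its call begins: read the wrist's pose just before it. camera_params takes no time and is no camera call; for the wrist camera it gives the pose at the moment of the call.
- env.close_job(): hands the job in, once; it reports no verdict.
The state is a dict: "t": time; "qpos": joint angles; "joint_velocities": joint speeds; "effort": joint torques, N m; "tool_pos": TCP position; "ee_rot": TCP orientation; "force": force on the tool from outside, world axes, zero at the start; "wrist_torque": the same for the moment, N m; "gripper_width": finger opening in mm.
Only numpy, scipy, OpenCV 4.12 (cv2) and the standard library are available. Lean on these libraries where they do the work, as an engineer would, in place of code of your own. Each camera call takes 0.05 s, during which the arm holds its last target.

## Working session

There is one attempt and no reset: what is moved stays moved. The work goes in short steps, Python scripts to look and compute and a tool call to move; the robot and the scene stay as the last step left them, time stands still between calls to the robot, and variables do not carry over. Pictures are saved under pics/ and viewed, and the job is handed in when it is done.

Besides the shell and the picture viewer there is one more tool, called after ">>>" by a JSON object that holds its "method" and its "body". drive_tool: Moves the arm, as the interface text tells. Its arguments: {"type":"object","properties":{"commands":{"type":"array"}},"required":["commands"]}

```bash
ls; mkdir -p pics; python3 - <<'E'
from bench import env
import cv2
o=env.get_obs(); print(o)
for n in ["scene","top"]:
    f=env.grab_frame(n); cv2.imwrite(f"pics/{n}0.png",f); print(n,env.camera_params(n))
E
```

```text
pics
{'t': 0.0, 'qpos': array([ 1.19112303,  0.32182189, -0.07008603,  1.45168983,  0.02258641,
        1.37079706, -0.0569092 ]), 'joint_velocities': array([-0.00094717, -0.00230799, -0.00010476,  0.00129665,  0.00104962,
        0.00072988, -0.00085349]), 'effort': array([-3.64653340e-05, -4.93581319e+01, -3.82382367e-01, -3.14329720e+01,
        1.30480685e-02,  1.13736847e-02, -3.44306216e-06]), 'tool_pos': array([ 249.1599079 , -599.81113548,  255.21673911]), 'ee_rot': array([-3.07905478e+00, -6.14213827e-01,  7.23696668e-04]), 'force': array([ 0.54454881,  0.39739519, -0.19843056]), 'wrist_torque': array([0.01193532, 0.01345972, 0.00135266]), 'gripper_width': 85.62992607204637}
scene {'camera_matrix': array([[521.17368664,   0.        , 289.30066605],
       [  0.        , 521.17368664, 219.70995667],
       [  0.        ,   0.        ,   1.        ]]), 'origin': array([1582.12282933,  397.29111171,  934.44975098]), 'attitude': array([-1.33544065, -2.05914506,  1.01251445])}
top {'camera_matrix': array([[506.00073122,   0.        , 283.37421387],
       [  0.        , 506.00073122, 206.98693898],
       [  0.        ,   0.        ,   1.        ]]), 'origin': array([ 511.62196106,   -2.63899295, 1538.32505605]), 'attitude': array([-2.178129  ,  2.20387922, -0.08919561])}
```

View pics/scene0.png

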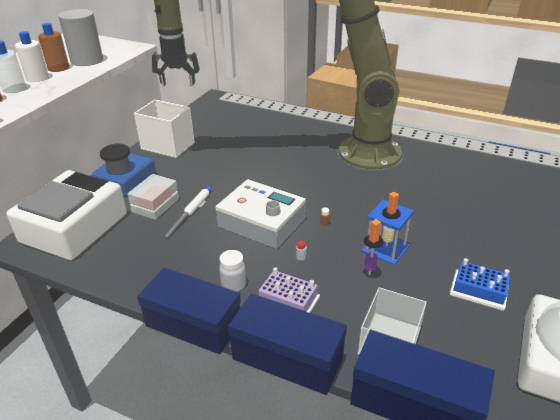

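View pics/top0.png

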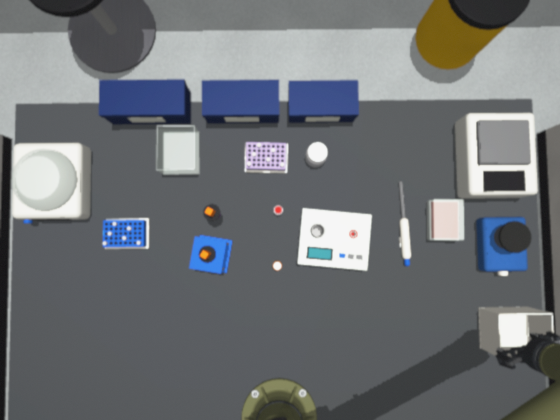

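The scene shows the reader at about (262,210), the stand with the orange-handled wand at (390,225), and the purple look-alike next to it at (373,240). I'll enlarge the crops to measure.

```bash
python3 - <<'E'
import cv2
t=cv2.imread("pics/top0.png"); s=cv2.imread("pics/scene0.png")
cv2.imwrite("pics/t_stand.png",cv2.resize(t[190:290,175:275],None,fx=6,fy=6,interpolation=cv2.INTER_CUBIC))
cv2.imwrite("pics/t_reader.png",cv2.resize(t[195:285,285:385],None,fx=6,fy=6,interpolation=cv2.INTER_CUBIC))
cv2.imwrite("pics/s_stand.png",cv2.resize(s[180:280,345:425],None,fx=6,fy=6,interpolation=cv2.INTER_CUBIC))
cv2.imwrite("pics/s_reader.png",cv2.resize(s[175:250,205:315],None,fx=7,fy=7,interpolation=cv2.INTER_CUBIC))
E
```

```text
(no output)
```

View pics/t_stand.png

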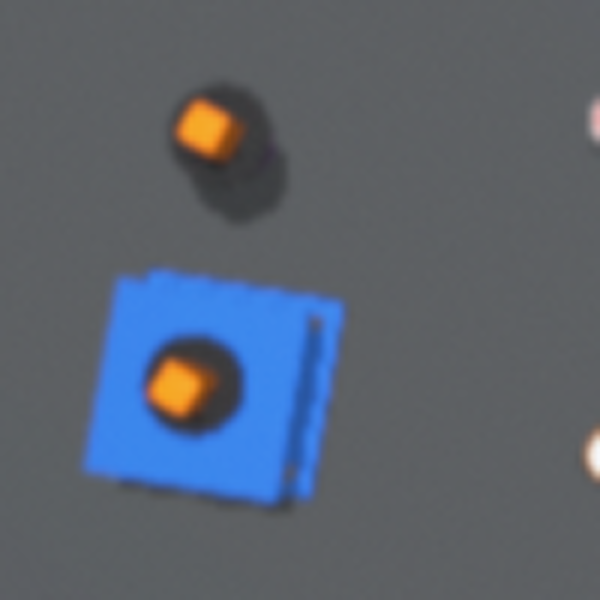

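View pics/t_reader.png

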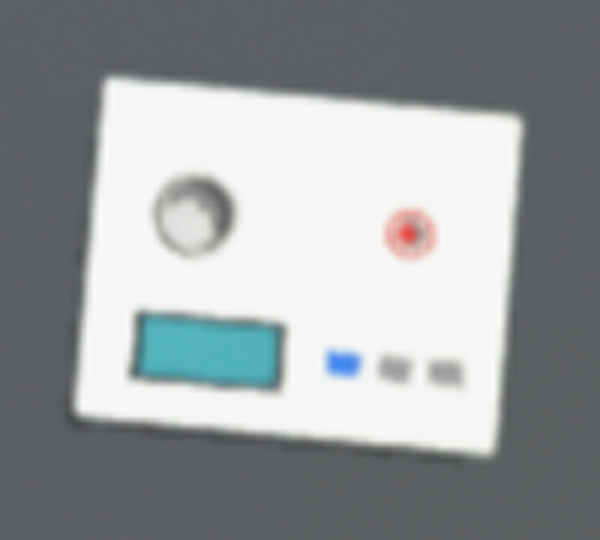

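View pics/s_stand.png

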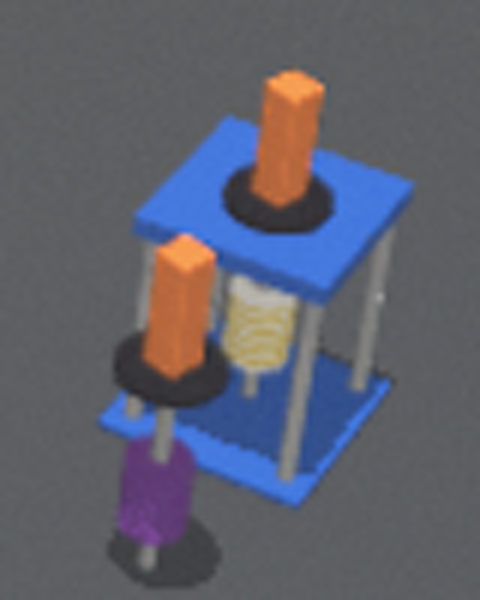

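View pics/s_reader.png

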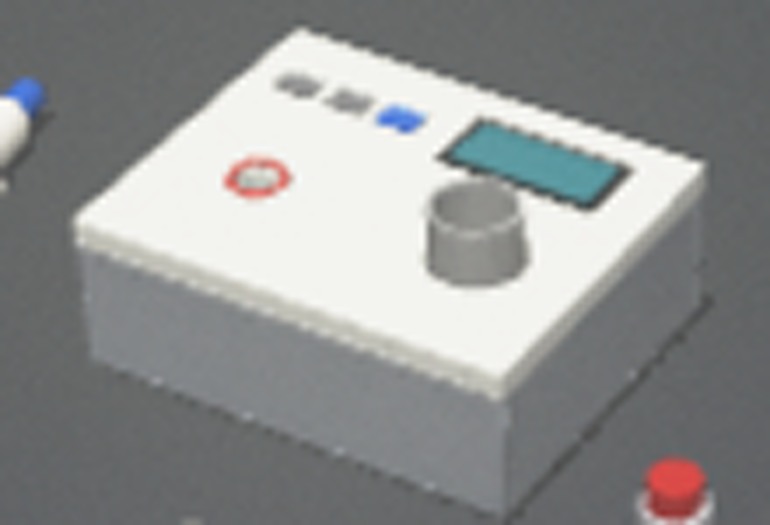

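```bash
cat > h.py <<'E'
import numpy as np, cv2
from scipy.spatial.transform import Rotation as R
from bench import env
def ray(n,uv,P=None):
    P=P or env.camera_params(n); K=np.array(P['camera_matrix']); A=R.from_rotvec(P['attitude']).as_matrix()
    d=A@np.linalg.solve(K,[uv[0],uv[1],1]); return np.array(P['origin']),d
def atz(n,uv,z,P=None):
    o,d=ray(n,uv,P); return o+d*(z-o[2])/d[2]
def proj(n,p,P=None):
    P=P or env.camera_params(n); A=R.from_rotvec(P['attitude']).as_matrix()
    c=A.T@(np.array(p)-P['origin']); q=np.array(P['camera_matrix'])@c; return q[:2]/q[2]
def fr(uv,x0,y0,f): return (x0+(uv[0]+.5)/f-.5, y0+(uv[1]+.5)/f-.5)
def tool(tgt,o=None):
    "world displacement target -> tool travel"
    o=o or env.get_obs(); return R.from_rotvec(o['ee_rot']).as_matrix().T@(np.array(tgt)-o['tool_pos'])
E
python3 - <<'E'
from h import *
ts=lambda uv,z:atz("top",fr(uv,175,190,6),z).round(1)
tr=lambda uv,z:atz("top",fr(uv,285,195,6),z).round(1)
ss=lambda uv,z:atz("scene",fr(uv,345,180,6),z).round(1)
sr=lambda uv,z:atz("scene",fr(uv,205,175,7),z).round(1)
print("handle top",ts((175,388),183),ss((293,86),183))
print("flange",ts((193,386),125),ss((278,200),125))
print("plate top",[ts(p,120) for p in((118,277),(310,305),(280,503),(85,470))])
print("plate s",[ss(p,120) for p in((230,116),(413,184),(322,296),(135,222))])
print("purple top",ts((205,128),173), ss((186,252),173),"tip",ss((148,568),0))
print("port",tr((410,233),75),sr((258,178),75))
print("rim",tr((194,215),100),sr((474,208),100))
c=[tr(p,75) for p in((104,78),(523,117),(494,456),(75,415))]
print(c,np.mean(c,0))
c=[sr(p,75) for p in((500,392),(77,225),(300,28),(706,168))]
print(c,np.mean(c,0))
for n in("vial_a",):print(atz("top",(277,266),49),atz("top",(278,210),49))
E
```

```text
handle top [483.1 195.2 183. ] [484.7 197.2 183. ]
flange [482.7 195.3 125. ] [487.1 198.5 125. ]
plate top [array([533.5, 230.8, 120. ]), array([519.4, 141.6, 120. ]), array([428. , 155.9, 120. ]), array([444.4, 246.1, 120. ])]
plate s [array([427.5, 160.7, 120. ]), array([444.7, 248.1, 120. ]), array([538.1, 231.9, 120. ]), array([520.9, 145.3, 120. ])]
purple top [599.2 183.  173. ] [600.6 186.1 173. ] tip [599.5 187.1   0. ]
port [ 535.5 -219.9   75. ] [ 533.4 -218.1   75. ]
rim [ 544.8 -113.9  100. ] [ 547.3 -113.8  100. ]
[array([612.1, -73.4,  75. ]), array([ 590.8, -275.9,   75. ]), array([ 428.1, -257.9,   75. ]), array([450.2, -57.1,  75. ])] [ 520.3   -166.075   75.   ]
[array([618.8, -69.3,  75. ]), array([ 591.6, -268.7,   75. ]), array([ 427.7, -254.3,   75. ]), array([452.5, -54.7,  75. ])] [ 522.65 -161.75   75.  ]
[443.33559126   0.79652877  49.        ] [607.50409707  -3.99910871  49.        ]
```

```bash
python3 - <<'E'
from h import *
o=env.get_obs(); M=R.from_rotvec(o['ee_rot']).as_matrix(); print(M.round(3))
P=env.camera_params("wrist"); A=R.from_rotvec(P['attitude']).as_matrix()
print((M.T@(P['origin']-o['tool_pos'])).round(1),(M.T@A).round(2),P['camera_matrix'][0])
print(tool((460,-200,330)).round(1),tool((484,196,330)).round(1))
s=cv2.imread("pics/scene0.png");t=cv2.imread("pics/top0.png")
a=cv2.resize(s[185:225,375:425],None,fx=10,fy=10,interpolation=cv2.INTER_CUBIC);b=cv2.resize(t[235:275,185:235],None,fx=10,fy=10,interpolation=cv2.INTER_CUBIC)
cv2.imwrite("pics/h.png",np.vstack([a,b])[:, :])
E
```

```text
[[ 0.923  0.384 -0.001]
 [ 0.384 -0.923  0.002]
 [-0.    -0.002 -1.   ]]
[  65.     0.6 -118.1] [[-0.   -0.97 -0.26]
 [ 1.    0.   -0.  ]
 [ 0.   -0.26  0.97]] [351.71332416   0.         275.47438697]
[ 348.1 -288.5  -74.2] [ 522.2 -645.   -73.6]
```

View pics/h.png

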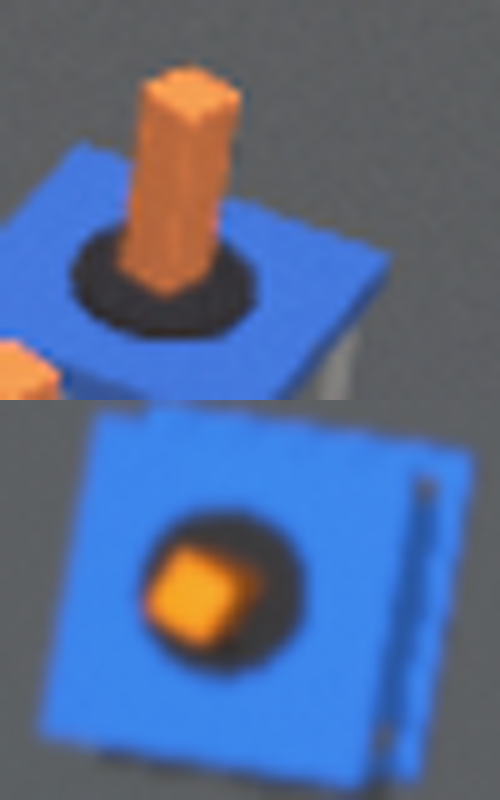

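>>> {"method": "drive_tool", "body": {"commands": [{"travel":[35,-29,-8],"rot":[0,0,-0.077],"gripper":1},{"travel":[70,-58,-16],"rot":[0,0,-0.154],"gripper":1},{"travel":[105,-87,-24],"rot":[0,0,-0.231],"gripper":1},{"travel":[140,-116,-32],"rot":[0,0,-0.308],"gripper":1},{"travel":[175,-145,-40],"rot":[0,0,-0.385],"gripper":1}]}}

```text
t: 0.6
tool_pos: [355.6, -397.0, 295.5]
ee_rot: [-2.902, -1.196, 0.001]
force: [0.2, 0.6, 0.3]
gripper_width: 85.1
```

```bash
python3 - <<'E'
from h import *
o=env.get_obs();print(o['t'],o['tool_pos'],o['qpos'].round(2)); M=R.from_rotvec(o['ee_rot']).as_matrix(); print(M.round(3))
print(tool((470,-150,330)).round(1),tool((484,196,330)).round(1))
E
```

```text
0.6 [ 355.61550683 -396.96633983  295.45551811] [ 1.02  0.07 -0.24  1.67  0.02  1.41 -0.01]
[[ 0.71   0.705 -0.001]
 [ 0.705 -0.71   0.002]
 [ 0.    -0.002 -1.   ]]
[255.2 -94.7 -34.2] [ 508.9 -330.4  -33.6]
```

>>> {"method": "drive_tool", "body": {"commands": [{"travel":[46,-17,-6],"rot":[0,0,-0.077],"gripper":1},{"travel":[92,-34,-12],"rot":[0,0,-0.154],"gripper":1},{"travel":[138,-51,-18],"rot":[0,0,-0.231],"gripper":1},{"travel":[184,-68,-24],"rot":[0,0,-0.308],"gripper":1},{"travel":[230,-85,-30],"rot":[0,0,-0.385],"gripper":1}]}}

```text
t: 1.1
tool_pos: [459.2, -172.6, 325.8]
ee_rot: [-2.617, -1.734, 0.001]
force: [0.5, -0.4, -0.2]
gripper_width: 85.3
```

```bash
python3 - <<'E'
from h import *
o=env.get_obs();print(o['t'],o['tool_pos'],o['qpos'].round(2)); M=R.from_rotvec(o['ee_rot']).as_matrix(); print(M.round(3))
print(tool((484,196,320)).round(1))
cv2.imwrite("pics/w1.png",env.grab_frame("wrist"))
E
```

```text
1.1 [ 459.23625853 -172.59640002  325.82598531] [ 0.8  -0.03 -0.48  1.71 -0.01  1.46 -0.08]
[[ 0.39   0.921 -0.001]
 [ 0.921 -0.39   0.002]
 [ 0.001 -0.002 -1.   ]]
[ 349.  -121.     6.4]
```

View pics/w1.png

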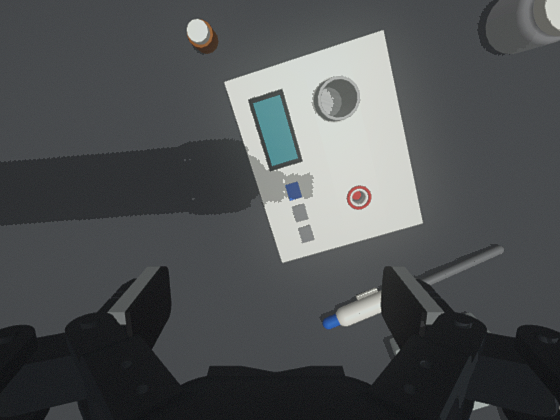

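The wrist view shows the reader: cup rim centre at about (337,98), port at about (359,197).

```bash
python3 - <<'E'
from h import *
o=env.get_obs();print(o['t'],o['tool_pos'],o['joint_velocities'].round(3))
print("rim",atz("wrist",(337,98.5),100),"port",atz("wrist",(359,197),75))
print([atz("wrist",p,75).round(1) for p in((384,31),(423,222),(282,262),(225,81))])
i=cv2.imread("pics/w1.png")
cv2.imwrite("pics/w1c.png",np.hstack([cv2.resize(i[70:130,305:365],None,fx=6,fy=6,interpolation=2),cv2.resize(i[167:227,329:389],None,fx=6,fy=6,interpolation=2)]))
E
```

```text
1.15 [ 463.42801713 -162.79161222  327.25309832] [ 0.02  -0.008  0.017  0.004 -0.01  -0.007  0.039]
rim [ 549.02160981 -105.30020179  100.        ] port [ 541.59486247 -209.51342232   75.        ]
[array([615.9, -64.2,  75. ]), array([ 597.6, -262.4,   75. ]), array([ 437., -248.,   75.]), array([456. , -48.1,  75. ])]
```

View pics/w1c.png

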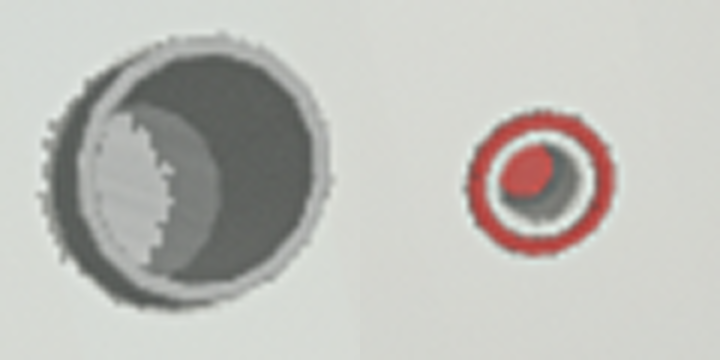

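>>> {"method": "drive_tool", "body": {"commands": [{"travel":[47,-16,0],"rot":[0,0,0],"gripper":1},{"travel":[94,-32,0],"rot":[0,0,0],"gripper":1},{"travel":[141,-48,0],"rot":[0,0,0],"gripper":1},{"travel":[188,-64,0],"rot":[0,0,0],"gripper":1},{"travel":[235,-80,0],"rot":[0,0,0],"gripper":1}]}}

```text
t: 1.65
tool_pos: [476.5, 76.3, 328.6]
ee_rot: [-2.604, -1.753, -0.008]
force: [1.3, 0.1, 0.1]
gripper_width: 85.3
```

```bash
python3 - <<'E'
from h import *
o=env.get_obs(); M=R.from_rotvec(o['ee_rot']).as_matrix(); print(M.round(3))
print(tool((484,196,320)).round(1), tool((484,150,320)).round(1))
E
```

```text
[[ 0.376  0.926  0.003]
 [ 0.926 -0.376  0.005]
 [ 0.006  0.001 -1.   ]]
[113.7 -38.2   9.2] [ 71.1 -20.9   9. ]
```

>>> {"method": "drive_tool", "body": {"commands": [{"travel":[35,-20,5],"rot":[0,0,0],"gripper":1},{"travel":[64,-38,9],"rot":[0,0,0],"gripper":1},{"travel":[64,-38,9],"rot":[0,0,0],"gripper":1},{"travel":[64,-38,9],"rot":[0,0,0],"gripper":1},{"travel":[64,-38,9],"rot":[0,0,0],"gripper":1}]}}

```text
t: 2.15
tool_pos: [465.8, 148.2, 319.7]
ee_rot: [-2.606, -1.75, -0.008]
force: [1.4, -0.5, 0.8]
gripper_width: 85.4
```

```bash
python3 - <<'E'
from h import *
o=env.get_obs();print(o['t'],o['tool_pos'],o['ee_rot'],o['joint_velocities'].round(3))
P=env.camera_params("wrist");import pickle;pickle.dump(P,open("w2.pkl","wb"))
cv2.imwrite("pics/w2.png",env.grab_frame("wrist"));print(env.get_obs()['tool_pos'])
E
```

```text
2.15 [465.84773638 148.23029156 319.68010206] [-2.60642142 -1.74986618 -0.00751663] [ 0.009  0.     0.008 -0.003 -0.003  0.001 -0.003]
[465.92195001 148.0806529  319.73686127]
```

View pics/w2.png

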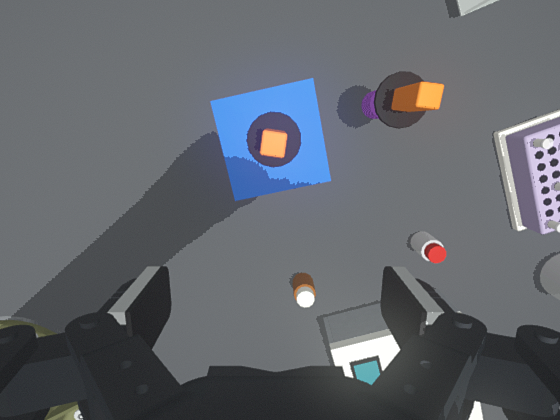

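```bash
python3 - <<'E'
import cv2
i=cv2.imread("pics/w2.png")
cv2.imwrite("pics/w2c.png",cv2.resize(i[107:172,240:308],None,fx=9,fy=9,interpolation=2))
E
```

```text
(no output)
```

View pics/w2c.png

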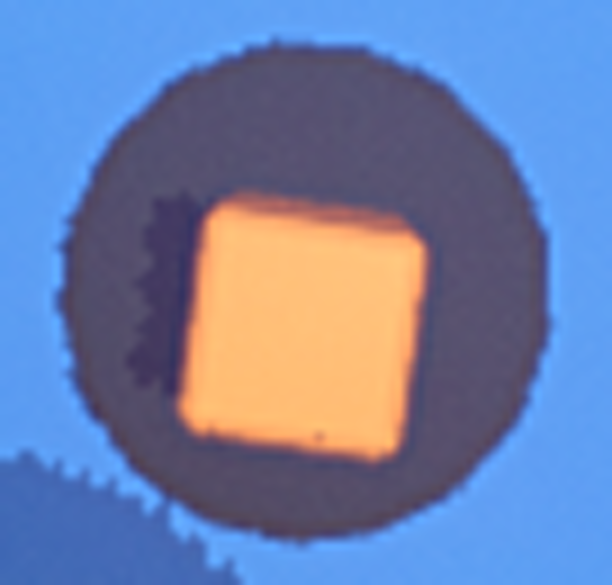

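Handle top corners in crop: (206,208),(428,240),(400,460),(180,432).

```bash
python3 - <<'E'
from h import *
import pickle;P=pickle.load(open("w2.pkl","rb"))
f=lambda uv:fr(uv,240,107,9)
c=np.array([atz("wrist",f(p),183,P) for p in((206,208),(428,240),(400,460),(180,432))]);print(c.round(1),c.mean(0))
for a,b in((0,1),(3,2),(1,2),(0,3)):
    d=c[b]-c[a];print(np.linalg.norm(d),np.degrees(np.arctan2(d[1],d[0])))
print("flange",atz("wrist",f((305,292)),125,P))
o=env.get_obs();M=R.from_rotvec(o['ee_rot']).as_matrix();print(M.round(4),np.degrees(np.arctan2(M[1,1],M[0,1])))
E
```

```text
[[479.7 205.9 183. ]
 [494.9 197.1 183. ]
 [486.4 182.  183. ]
 [471.  190.7 183. ]] [483.01093624 193.93146004 183.        ]
17.5965055878428 -30.24799612309261
17.70633587636618 -29.448999666512666
17.28634616911926 -119.21719141529492
17.531631466473993 -119.58496744123292
flange [483.11854201 194.66363398 125.        ]
[[ 3.792e-01  9.253e-01  2.700e-03]
 [ 9.253e-01 -3.792e-01  4.700e-03]
 [ 5.400e-03  7.000e-04 -1.000e+00]] -22.283074096292406
```

```bash
cat >> h.py <<'E'
def plan(tgt,yaw_y,o=None):
    "tool-down target: y axis at yaw_y deg"
    o=o or env.get_obs();M=R.from_rotvec(o['ee_rot']).as_matrix();a=np.radians(yaw_y)
    y=np.array([np.cos(a),np.sin(a),0]);z=np.array([0,0,-1.]);D=np.column_stack([np.cross(y,z),y,z])
    return (M.T@(np.array(tgt)-o['tool_pos'])).round(1), R.from_matrix(M.T@D).as_rotvec().round(4)
def st():
    o=env.get_obs();M=R.from_rotvec(o['ee_rot']).as_matrix()
    print(round(o['t'],2),o['tool_pos'].round(1),'z',M[:,2].round(4),'yaw_y',np.degrees(np.arctan2(M[1,1],M[0,1])).round(2),'F',o['force'].round(2),'T',o['wrist_torque'].round(2),'w',round(o['gripper_width'],1));return o
E
python3 - <<'E'
from h import *
print(plan((483.3,195,225),-29.6),plan((483.3,195,161),-29.6))
E
```

```text
(array([49.5, -1.8, 95. ]), array([ 0.0004, -0.0055,  0.1277])) (array([ 49.1,  -1.8, 159. ]), array([ 0.0004, -0.0055,  0.1277]))
```

>>> {"method": "drive_tool", "body": {"commands": [{"travel":[18,-0.6,30],"rot":[0.0001,-0.002,0.045],"gripper":1},{"travel":[36,-1.2,60],"rot":[0.0003,-0.004,0.09],"gripper":1},{"travel":[49.5,-1.8,90],"rot":[0.0004,-0.0055,0.1277],"gripper":1},{"travel":[49.5,-1.8,95],"rot":[0.0004,-0.0055,0.1277],"gripper":1},{"travel":[49.5,-1.8,95],"rot":[0.0004,-0.0055,0.1277],"gripper":1}]}}

```text
t: 2.7
tool_pos: [483.1, 193.6, 224.3]
ee_rot: [-2.715, -1.579, 0.004]
force: [1.0, -0.3, 0.3]
gripper_width: 85.6
```

```bash
python3 - <<'E'
from h import *
st();print(plan((483.3,195,161),-29.6))
import pickle
P=env.camera_params("wrist");pickle.dump(P,open("w3.pkl","wb"))
cv2.imwrite("pics/w3.png",env.grab_frame("wrist"))
E
```

```text
2.7 [483.1 193.6 224.3] z [-2.5e-03 -5.0e-04 -1.0e+00] yaw_y -29.63 F [ 0.96 -0.27  0.29] T [-0.02 -0.02  0.02] w 85.6
(array([ 1.4, -0.5, 63.3]), array([-0.0019,  0.0016, -0.0005]))
```

View pics/w3.png

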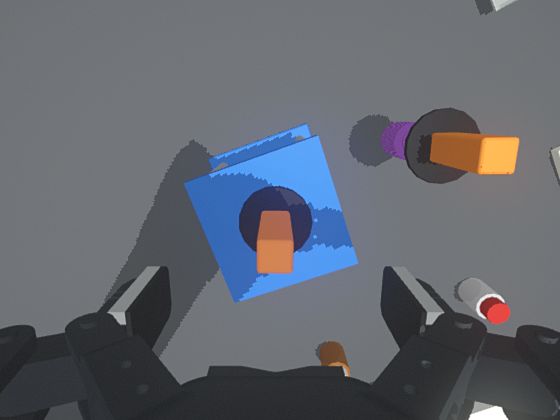

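```bash
python3 - <<'E'
from h import *
import pickle;P=pickle.load(open("w3.pkl","rb"))
print(atz("wrist",(275.5,256),183,P),atz("wrist",(275.5,219),125,P))
E
```

```text
[483.63024378 194.26317399 183.        ] [484.55639606 196.16404342 125.        ]
```

>>> {"method": "drive_tool", "body": {"commands": [{"travel":[1,-0.5,20],"rot":[-0.0019,0.0016,0],"gripper":1},{"travel":[1,-0.5,40],"rot":[-0.0019,0.0016,0],"gripper":1},{"travel":[1,-0.5,55],"rot":[-0.0019,0.0016,0],"gripper":1},{"travel":[1,-0.5,63],"rot":[-0.0019,0.0016,0],"gripper":1},{"travel":[1,-0.5,63],"rot":[-0.0019,0.0016,0],"gripper":1}]}}

```text
t: 3.25
tool_pos: [483.9, 194.1, 162.3]
ee_rot: [2.716, 1.577, 0.002]
force: [-0.2, 0.1, -0.5]
gripper_width: 85.5
```

```bash
python3 - <<'E'
from h import *
st();print(plan((483.3,195,161),-29.6))
E
```

```text
3.25 [483.9 194.1 162.3] z [ 1.7e-03 -3.0e-04 -1.0e+00] yaw_y -29.71 F [-0.21  0.09 -0.47] T [ 0.01 -0.03  0.01] w 85.5
(array([ 0.5, -0.9,  1.3]), array([ 0.0017, -0.0006, -0.0019]))
```

>>> {"method": "drive_tool", "body": {"commands": [{"travel":[0,0,1],"rot":[0,0,0],"gripper":0.5},{"travel":[0,0,1],"rot":[0,0,0],"gripper":0.15},{"travel":[0,0,1],"rot":[0,0,0],"gripper":0},{"travel":[0,0,1],"rot":[0,0,0],"gripper":0},{"travel":[0,0,1],"rot":[0,0,0],"gripper":0}]}}

```text
t: 3.75
tool_pos: [484.1, 194.3, 161.7]
ee_rot: [2.715, 1.577, 0.003]
force: [0.3, -0.1, -1.3]
gripper_width: 17.1
```

>>> {"method": "drive_tool", "body": {"commands": [{"travel":[0,0,0],"rot":[0,0,0],"gripper":0},{"travel":[0,0,0],"rot":[0,0,0],"gripper":0},{"travel":[0,0,0],"rot":[0,0,0],"gripper":0},{"travel":[0,0,0],"rot":[0,0,0],"gripper":0},{"travel":[0,0,0],"rot":[0,0,0],"gripper":0}]}}

```text
t: 4.25
tool_pos: [484.1, 194.2, 161.7]
ee_rot: [2.715, 1.577, 0.003]
force: [-0.1, -0.9, -0.3]
gripper_width: 17.6
```

```bash
python3 - <<'E'
from h import *
st();print(plan((483.3,195,200),-29.6),plan((483.3,195,300),-29.6))
cv2.imwrite("pics/w4.png",env.grab_frame("wrist"))
E
```

```text
4.25 [484.1 194.2 161.7] z [ 2.3e-03 -2.0e-04 -1.0e+00] yaw_y -29.7 F [-0.14 -0.9  -0.26] T [0.03 0.04 0.01] w 17.6
(array([  0.3,  -1. , -38.3]), array([ 0.0021, -0.001 , -0.0018])) (array([   0.4,   -0.8, -138.3]), array([ 0.0021, -0.001 , -0.0018]))
```

View pics/w4.png

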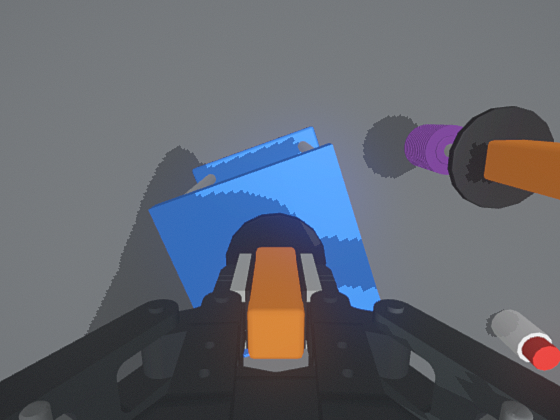

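>>> {"method": "drive_tool", "body": {"commands": [{"travel":[0,0,-10],"rot":[0,0,0],"gripper":0},{"travel":[0.1,-0.1,-30],"rot":[0,0,0],"gripper":0},{"travel":[0.1,-0.1,-50],"rot":[0,0,0],"gripper":0},{"travel":[0.2,-0.2,-75],"rot":[0.001,0,0],"gripper":0},{"travel":[0.2,-0.2,-100],"rot":[0.001,0,0],"gripper":0}]}}

```text
t: 4.8
tool_pos: [483.5, 194.6, 263.1]
ee_rot: [2.716, 1.578, 0.002]
force: [0.4, 0.7, -0.6]
gripper_width: 17.2
```

>>> {"method": "drive_tool", "body": {"commands": [{"travel":[0,0,-20],"rot":[0,0,0],"gripper":0},{"travel":[0,0,-40],"rot":[0,0,0],"gripper":0},{"travel":[0,0,-60],"rot":[0,0,0],"gripper":0},{"travel":[0,0,-60],"rot":[0,0,0],"gripper":0},{"travel":[0,0,-60],"rot":[0,0,0],"gripper":0}]}}

```text
t: 5.3
tool_pos: [483.4, 194.7, 323.2]
ee_rot: [2.716, 1.578, 0.003]
force: [-0.8, -0.1, -2.1]
gripper_width: 17.4
```

```bash
python3 - <<'E'
from h import *
o=st();
for n in("top","scene","wrist"):cv2.imwrite(f"pics/{n}5.png",env.grab_frame(n))
M=R.from_rotvec(o['ee_rot']).as_matrix()
print(plan((542,-113,325),-29.6))
print([(n,proj(n,o['tool_pos']+M@[0,0,151.7]).round(1),proj(n,o['tool_pos']).round(1)) for n in("scene","top")])
E
```

```text
5.3 [483.4 194.7 323.2] z [ 2.1e-03  2.0e-04 -1.0e+00] yaw_y -29.68 F [-0.84 -0.13 -2.08] T [0.03 0.07 0.03] w 17.4
(array([-237.7,  203.5,   -3. ]), array([-0.0002,  0.0004, -0.0014]))
[('scene', array([392. , 197.2]), array([399.8, 144.7])), ('top', array([204.5, 253.9]), array([195.4, 255.4]))]
```

View pics/scene5.png

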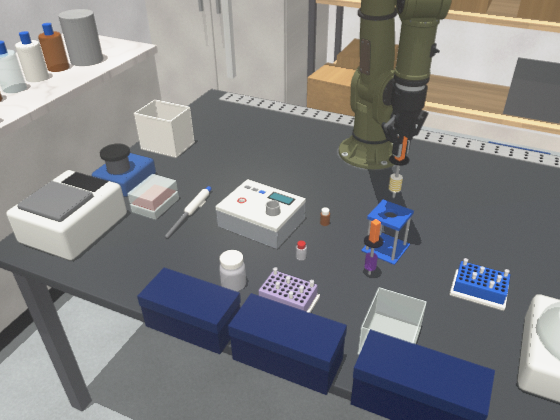

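View pics/wrist5.png

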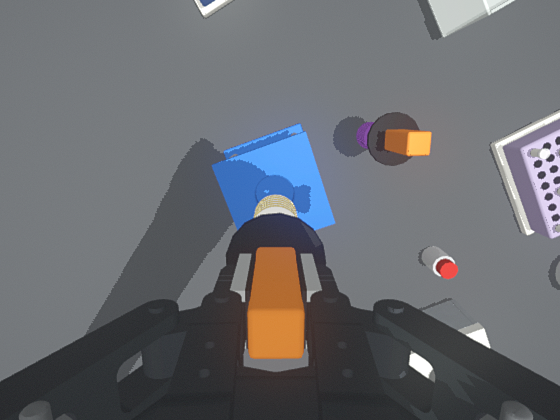

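>>> {"method": "drive_tool", "body": {"commands": [{"travel":[-20,17,0],"rot":[0,0,0],"gripper":0},{"travel":[-52,44,0],"rot":[0,0,0],"gripper":0},{"travel":[-84,72,0],"rot":[0,0,0],"gripper":0},{"travel":[-116,100,0],"rot":[0,0,0],"gripper":0},{"travel":[-148,127,-1],"rot":[0,0,0],"gripper":0}]}}

```text
t: 5.95
tool_pos: [519.6, 1.0, 322.0]
ee_rot: [-2.716, -1.578, 0.003]
force: [1.2, -0.6, -0.3]
gripper_width: 17.6
```

```bash
python3 - <<'E'
from h import *
o=st();print(plan((545.5,-114.3,300),-29.6))
E
```

```text
5.95 [519.6   1.  322. ] z [-2.e-03 -3.e-04 -1.e+00] yaw_y -29.68 F [ 1.21 -0.63 -0.25] T [-0.04 -0.11  0.  ] w 17.6
(array([-87.3,  79.7,  22. ]), array([-0.0016,  0.0012, -0.0014]))
```

>>> {"method": "drive_tool", "body": {"commands": [{"travel":[-33,30,0],"rot":[-0.0005,0.0005,-0.001],"gripper":0},{"travel":[-62,56,8],"rot":[-0.0016,0.0012,-0.001],"gripper":0},{"travel":[-80,73,16],"rot":[-0.0016,0.0012,-0.001],"gripper":0},{"travel":[-87.3,79.7,22],"rot":[-0.0016,0.0012,-0.001],"gripper":0},{"travel":[-87.3,79.7,22],"rot":[-0.0016,0.0012,-0.001],"gripper":0}]}}

```text
t: 6.45
tool_pos: [544.7, -115.2, 297.9]
ee_rot: [-2.714, -1.575, 0.003]
force: [-0.3, 1.0, -0.4]
gripper_width: 17.2
```

```bash
cat > look.py <<'E'
from h import *
import sys
k=sys.argv[1]
o=st();M=R.from_rotvec(o['ee_rot']).as_matrix()
tip=o['tool_pos']+M@[0,0,151.7]; print("tip est",tip.round(1))
for n,f in(("top",6),("scene",7)):
    i=env.grab_frame(n);u=proj(n,tip);c=np.clip((u-50).astype(int),0,None)
    cr=i[c[1]:c[1]+85,c[0]:c[0]+100]
    cv2.imwrite(f"pics/{n}_{k}.png",cv2.resize(cr,None,fx=f,fy=f,interpolation=2))
    print(n,"crop origin",c,"tip pred crop",((u-c+.5)*f-.5).round(1), "tool pred crop",((proj(n,o['tool_pos'])-c+.5)*f-.5).round(1))
E
python3 look.py a
```

```text
6.45 [ 544.7 -115.2  297.9] z [-0.0034  0.0016 -1.    ] yaw_y -29.74 F [-0.3   0.99 -0.37] T [ 0.01  0.   -0.06] w 17.2
tip est [ 544.2 -115.   146.2]
top crop origin [268 180] tip pred crop [306.1 303.9] tool pred crop [336.4 293.5]
scene crop origin [222 139] tip pred crop [353.5 357. ] tool pred crop [344.2   6.4]
```

View pics/scene_a.png

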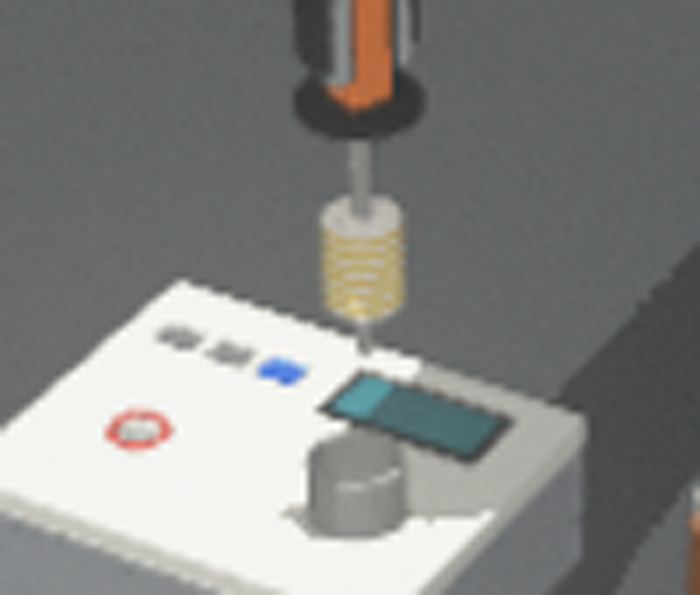

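View pics/top_a.png

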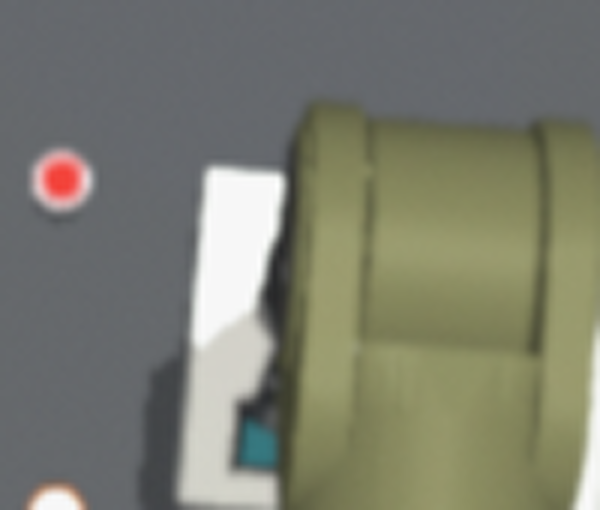

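>>> {"method": "drive_tool", "body": {"commands": [{"travel":[-35,0,0],"rot":[0,0,0],"gripper":0},{"travel":[-70,0,0],"rot":[0,0,0],"gripper":0},{"travel":[-90,0,0],"rot":[0,0,0],"gripper":0},{"travel":[-90,0,0],"rot":[0,0,0],"gripper":0},{"travel":[-90,0,0],"rot":[0,0,0],"gripper":0}]}}

```text
t: 7.05
tool_pos: [501.7, -188.4, 300.4]
ee_rot: [-2.711, -1.585, -0.002]
force: [-0.1, 1.0, -1.7]
gripper_width: 17.6
```

```bash
python3 - <<'E'
from h import *
import pickle
o=st();P=env.camera_params("wrist");pickle.dump(P,open("w6.pkl","wb"))
cv2.imwrite("pics/w6.png",env.grab_frame("wrist"));st();print(env.camera_params("wrist")['origin']-P['origin'])
E
```

```text
7.05 [ 501.7 -188.4  300.4] z [ 7.0e-04  1.6e-03 -1.0e+00] yaw_y -29.36 F [-0.07  1.03 -1.73] T [ 0.02 -0.01 -0.03] w 17.6
7.1 [ 502.  -187.8  300.3] z [ 7.0e-04  1.8e-03 -1.0e+00] yaw_y -29.29 F [-0.62  0.48 -1.19] T [-0.01  0.01  0.06] w 17.2
[ 0.22794944  0.54735771 -0.06045065]
```

View pics/w6.png

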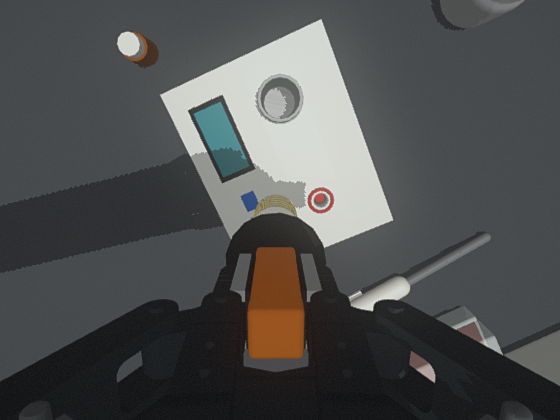

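```bash
python3 - <<'E'
import cv2,numpy as np
i=cv2.imread("pics/w6.png")
cv2.imwrite("pics/w6c.png",np.hstack([cv2.resize(i[68:131,248:311],None,fx=6,fy=6,interpolation=2),cv2.resize(i[170:233,290:353],None,fx=6,fy=6,interpolation=2)]))
E
```

```text
(no output)
```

View pics/w6c.png

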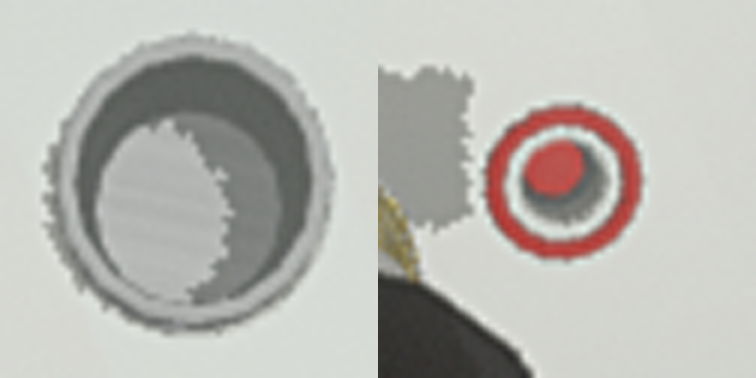

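Rim inner ellipse centre is at crop (195.5,181), floor at about (189,207), port ring centre at (185,181.5).

```bash
python3 - <<'E'
from h import *
import pickle;P=pickle.load(open("w6.pkl","rb"))
rim=atz("wrist",fr((195.5,181),248,68,6),100,P);fl=atz("wrist",fr((189,207),248,68,6),20,P)
port=atz("wrist",fr((185,181.5),290,170,6),75,P)
but=atz("wrist",fr((175,168),290,170,6),62,P)
print(rim,fl,port,but)
print([atz("wrist",p,75,P).round(1) for p in((321,19),(393,220),(161,95))])
d=rim-port;print(np.hypot(*d[:2]),np.degrees(np.arctan2(-d[0],d[1])))
# wand in hand: flange ellipse, bristle
E
```

```text
[ 546.13439028 -117.63618141  100.        ] [ 546.10377466 -117.28796631   20.        ] [ 534.86224321 -221.04248677   75.        ] [ 534.50971316 -221.43805086   62.        ]
[array([610.7, -76.5,  75. ]), array([ 589.4, -275.8,   75. ]), array([451.9, -60.2,  75. ])]
104.01886986191165 -6.221152362863186
```

```bash
python3 - <<'E'
from h import *
st();print(plan((546,-117.5,280),-29.6))
E
```

```text
7.1 [ 502.  -187.8  300.3] z [ 7.0e-04  1.8e-03 -1.0e+00] yaw_y -29.29 F [-0.62  0.48 -1.19] T [-0.01  0.01  0.06] w 17.2
(array([82.8,  4. , 20.5]), array([-0.0003, -0.0019,  0.0055]))
```

>>> {"method": "drive_tool", "body": {"commands": [{"travel":[30,1.5,0],"rot":[0,-0.001,0.003],"gripper":0},{"travel":[62,3,2],"rot":[0,-0.0019,0.0055],"gripper":0},{"travel":[82.8,4,10],"rot":[0,-0.0019,0.0055],"gripper":0},{"travel":[82.8,4,20.5],"rot":[0,-0.0019,0.0055],"gripper":0},{"travel":[82.8,4,20.5],"rot":[0,-0.0019,0.0055],"gripper":0}]}}

```text
t: 7.6
tool_pos: [545.6, -115.3, 278.5]
ee_rot: [-2.71, -1.585, 0.003]
force: [-0.0, 0.8, -1.4]
gripper_width: 17.3
```

```bash
python3 look.py b; python3 -c "
from h import *
print(plan((546,-117.5,240),-29.6))"
```

```text
7.6 [ 545.6 -115.3  278.5] z [-0.0029  0.0011 -1.    ] yaw_y -29.36 F [-0.02  0.83 -1.43] T [-0.07  0.03  0.03] w 17.3
tip est [ 545.1 -115.1  126.8]
top crop origin [268 180] tip pred crop [303.  302.8] tool pred crop [332.4 292.7]
scene crop origin [221 145] tip pred crop [360.  357.9] tool pred crop [351.1  13.2]
(array([ 0.3,  0.2, 39.8]), array([-0.0009,  0.0006,  0.0002]))
```

View pics/scene_b.png

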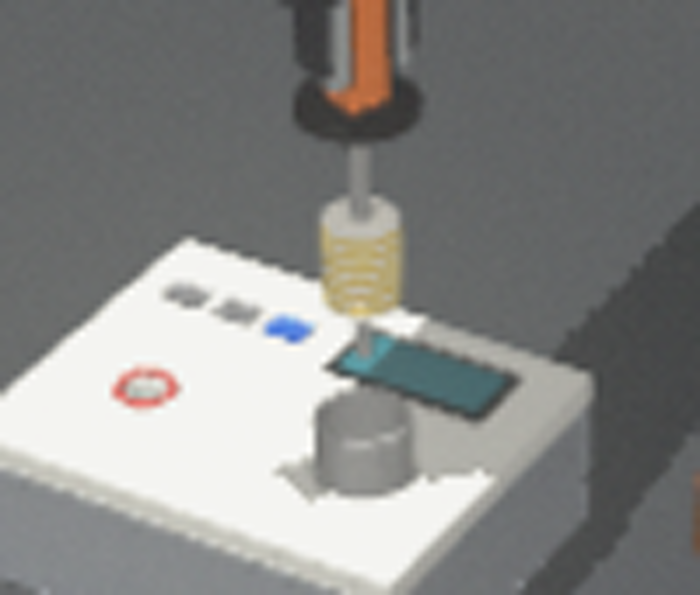

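>>> {"method": "drive_tool", "body": {"commands": [{"travel":[0.3,0.2,10],"rot":[0,0,0],"gripper":0},{"travel":[0.3,0.2,20],"rot":[0,0,0],"gripper":0},{"travel":[0.3,0.2,30],"rot":[0,0,0],"gripper":0},{"travel":[0.3,0.2,35],"rot":[-0.001,0.001,0],"gripper":0},{"travel":[0.3,0.2,35],"rot":[-0.001,0.001,0],"gripper":0}]}}

```text
t: 8.2
tool_pos: [545.3, -117.6, 243.5]
ee_rot: [-2.714, -1.579, 0.002]
force: [-0.1, -0.7, -1.0]
gripper_width: 17.4
```

```bash
python3 look.py c; python3 -c "
from h import *
print(plan((546,-117.5,175),-29.6))"
```

```text
8.2 [ 545.3 -117.6  243.5] z [-1.7e-03  9.0e-04 -1.0e+00] yaw_y -29.61 F [-0.12 -0.73 -0.98] T [-0.    0.   -0.03] w 17.4
tip est [ 545.  -117.5   91.8]
top crop origin [267 180] tip pred crop [308.1 304.9] tool pred crop [336.5 295.7]
scene crop origin [221 155] tip pred crop [356.4 359.4] tool pred crop [347.7  25.2]
(array([-0.1, -0. , 69.8]), array([ 0.0001, -0.0005,  0.0001]))
```

View pics/scene_c.png

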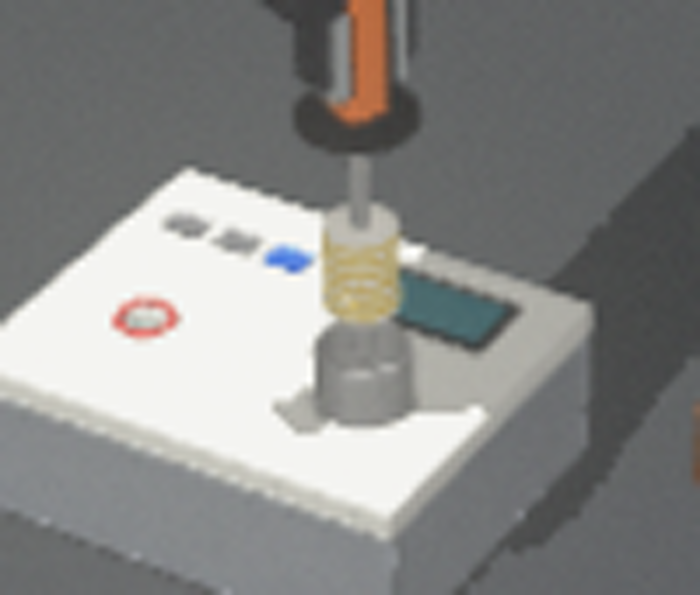

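The nose is inside the cup and centred (bristles at x≈361, cup at x≈363). I'll take it down.

>>> {"method": "drive_tool", "body": {"commands": [{"travel":[0.3,0,12],"rot":[0,0,0],"gripper":0},{"travel":[0.3,0,26],"rot":[0,0,0],"gripper":0},{"travel":[0.3,0,40],"rot":[0,0,0],"gripper":0},{"travel":[0.3,0,54],"rot":[0,0,0],"gripper":0},{"travel":[0.3,0,66],"rot":[0,0,0],"gripper":0}]}}

```text
t: 8.8
tool_pos: [545.6, -117.1, 176.9]
ee_rot: [-2.714, -1.58, 0.001]
force: [-0.2, -0.1, -1.6]
gripper_width: 17.4
```

```bash
python3 - <<'E'
from h import *
st();print(plan((546,-117.5,170),-29.6))
E
```

```text
8.8 [ 545.6 -117.1  176.9] z [-1.2e-03  9.0e-04 -1.0e+00] yaw_y -29.59 F [-0.18 -0.1  -1.57] T [-0.04 -0.08  0.01] w 17.4
(array([-0.1,  0.5,  6.9]), array([-0.0015, -0.0002,  0.0002]))
```

>>> {"method": "drive_tool", "body": {"commands": [{"travel":[0,0.2,2],"rot":[0,0,0],"gripper":0},{"travel":[0,0.2,3.5],"rot":[0,0,0],"gripper":0},{"travel":[0,0.2,4.5],"rot":[0,0,0],"gripper":0},{"travel":[0,0.2,5.2],"rot":[0,0,0],"gripper":0},{"travel":[0,0.2,5.5],"rot":[0,0,0],"gripper":0}]}}

```text
t: 9.3
tool_pos: [546.1, -117.3, 171.9]
ee_rot: [-2.715, -1.58, -0.0]
force: [-0.5, 0.4, -1.5]
gripper_width: 17.0
```

>>> {"method": "drive_tool", "body": {"commands": [{"travel":[0,0,0.5],"rot":[0,0,0],"gripper":0},{"travel":[0,0,1],"rot":[0,0,0],"gripper":0},{"travel":[0,0,1.5],"rot":[0,0,0],"gripper":0},{"travel":[0,0,1.5],"rot":[0,0,0],"gripper":0},{"travel":[0,0,1.5],"rot":[0,0,0],"gripper":0}]}}

```text
t: 9.8
tool_pos: [546.5, -117.3, 171.1]
ee_rot: [2.715, 1.58, 0.001]
force: [-1.5, -0.1, 5.3]
gripper_width: 16.9
```

```bash
python3 - <<'E'
from h import *
st();print(plan((546,-117.5,169),-29.6))
E
```

```text
9.8 [ 546.5 -117.3  171.1] z [ 7.e-04  1.e-04 -1.e+00] yaw_y -29.6 F [-1.54 -0.06  5.32] T [0.04 0.27 0.03] w 16.9
(array([-0.4, -0.4,  2.1]), array([ 0.0006, -0.0005,  0.0001]))
```

>>> {"method": "drive_tool", "body": {"commands": [{"travel":[-0.2,-0.2,-12],"rot":[0,0,0],"gripper":0},{"travel":[-0.2,-0.2,-35],"rot":[0,0,0],"gripper":0},{"travel":[-0.2,-0.2,-60],"rot":[0,0,0],"gripper":0},{"travel":[-0.2,-0.2,-76],"rot":[0,0,0],"gripper":0},{"travel":[-0.2,-0.2,-76],"rot":[0,0,0],"gripper":0}]}}

```text
t: 10.3
tool_pos: [547.6, -117.5, 249.9]
ee_rot: [2.712, 1.579, 0.006]
force: [-0.1, 0.4, -0.3]
gripper_width: 17.6
```

```bash
python3 look.py d; python3 - <<'E'
from h import *
st();print(plan((546,-117.5,170),-29.6))
E
```

```text
10.3 [ 547.6 -117.5  249.9] z [ 0.0053 -0.0013 -1.    ] yaw_y -29.59 F [-0.08  0.36 -0.34] T [-0.04  0.   -0.01] w 17.6
tip est [ 548.4 -117.7   98.2]
top crop origin [268 179] tip pred crop [303.5 303.5] tool pred crop [331.5 296. ]
scene crop origin [220 154] tip pred crop [358.9 357.8] tool pred crop [351.9  20.3]
10.4 [ 546.  -117.4  246.8] z [ 5.e-04  1.e-04 -1.e+00] yaw_y -29.6 F [-0.36 -0.36 -1.43] T [ 0.03  0.01 -0.  ] w 17.3
(array([-0.1,  0. , 76.8]), array([ 0.0004, -0.0003,  0.0001]))
```

View pics/scene_d.png

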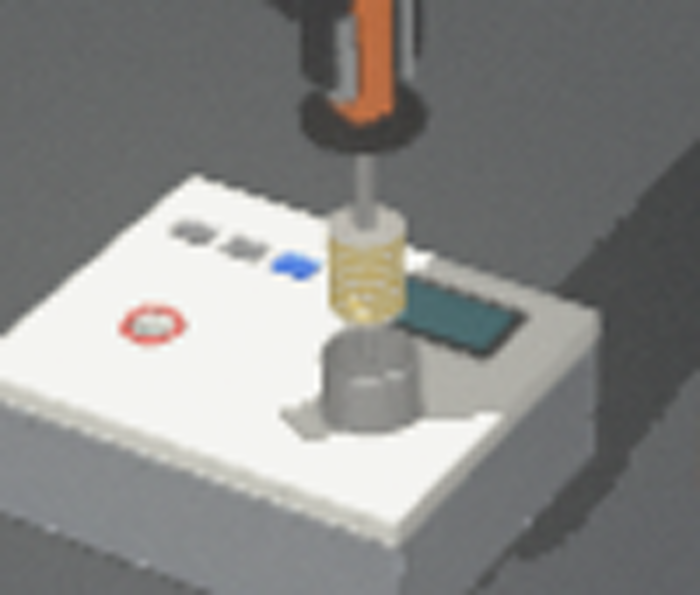

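The head is clear of the cup, so on to the second stroke.

>>> {"method": "drive_tool", "body": {"commands": [{"travel":[0,0,14],"rot":[0,0,0],"gripper":0},{"travel":[0,0,30],"rot":[0,0,0],"gripper":0},{"travel":[0,0,46],"rot":[0,0,0],"gripper":0},{"travel":[0,0,62],"rot":[0,0,0],"gripper":0},{"travel":[0,0,70],"rot":[0,0,0],"gripper":0}]}}

```text
t: 10.9
tool_pos: [543.9, -117.1, 173.0]
ee_rot: [-2.712, -1.579, 0.005]
force: [0.4, 0.0, -1.5]
gripper_width: 17.4
```

```bash
python3 - <<'E'
from h import *
st();print(plan((546,-117.5,170),-29.6))
E
```

```text
10.9 [ 543.9 -117.1  173. ] z [-0.0048  0.0018 -1.    ] yaw_y -29.59 F [ 0.38  0.04 -1.52] T [ 0.   -0.02  0.01] w 17.4
(array([0.7, 2.1, 3. ]), array([-0.0051,  0.0008,  0.0002]))
```

>>> {"method": "drive_tool", "body": {"commands": [{"travel":[0.7,1.8,1],"rot":[-0.004,0.0008,0],"gripper":0},{"travel":[0.7,1.8,1.8],"rot":[-0.004,0.0008,0],"gripper":0},{"travel":[0.7,1.8,2.6],"rot":[-0.004,0.0008,0],"gripper":0},{"travel":[0.7,1.8,3.2],"rot":[-0.004,0.0008,0],"gripper":0},{"travel":[0.7,1.8,3.5],"rot":[-0.004,0.0008,0],"gripper":0}]}}

```text
t: 11.4
tool_pos: [545.3, -117.0, 170.8]
ee_rot: [-2.714, -1.58, 0.003]
force: [-4.7, 0.8, 10.4]
gripper_width: 17.5
```

```bash
python3 - <<'E'
from h import *
st();print(plan((546,-117.5,250),-29.6))
E
```

```text
11.4 [ 545.3 -117.   170.8] z [-2.4e-03  3.0e-04 -1.0e+00] yaw_y -29.58 F [-4.66  0.78 10.39] T [0.36 1.57 0.02] w 17.5
(array([ -0.2,   0.6, -79.2]), array([-0.0023,  0.0009,  0.0003]))
```

Floor contact registered at +10 N. Now up and clear of the rim.

>>> {"method": "drive_tool", "body": {"commands": [{"travel":[0,0.5,-10],"rot":[-0.002,0,0],"gripper":0},{"travel":[0,0.5,-34],"rot":[-0.002,0.001,0],"gripper":0},{"travel":[0,0.5,-60],"rot":[-0.002,0.001,0],"gripper":0},{"travel":[0,0.5,-85],"rot":[-0.002,0.001,0],"gripper":0},{"travel":[0,0.5,-95],"rot":[-0.002,0.001,0],"gripper":0}]}}

```text
t: 11.9
tool_pos: [547.4, -117.3, 268.8]
ee_rot: [2.712, 1.579, 0.005]
force: [-0.1, 0.2, -1.3]
gripper_width: 17.3
```

```bash
python3 - <<'E'
from h import *
st();print(plan((535,-221,275),-29.6))
E
```

```text
11.9 [ 547.4 -117.3  268.8] z [ 0.0044 -0.0011 -1.    ] yaw_y -29.57 F [-0.14  0.18 -1.28] T [-0.04 -0.03  0.02] w 17.3
(array([-96.3,  40.4,  -6.1]), array([ 0.0044, -0.0012,  0.0005]))
```

>>> {"method": "drive_tool", "body": {"commands": [{"travel":[-10,4,-6],"rot":[0.003,-0.001,0],"gripper":0},{"travel":[-40,17,-6],"rot":[0.0044,-0.0012,0],"gripper":0},{"travel":[-72,30,-6],"rot":[0.0044,-0.0012,0],"gripper":0},{"travel":[-96.3,40.4,-6],"rot":[0.0044,-0.0012,0],"gripper":0},{"travel":[-96.3,40.4,-6],"rot":[0.0044,-0.0012,0],"gripper":0}]}}

```text
t: 12.4
tool_pos: [532.7, -227.8, 273.1]
ee_rot: [-2.722, -1.569, 0.005]
force: [0.5, -0.2, -0.7]
gripper_width: 16.9
```

```bash
python3 look.py e; python3 - <<'E'
from h import *
st();print(plan((535,-221,245),-29.6))
E
```

```text
12.4 [ 532.7 -227.8  273.1] z [-0.003  -0.0016 -1.    ] yaw_y -30.07 F [ 0.53 -0.15 -0.74] T [-0.05  0.01 -0.03] w 16.9
tip est [ 532.2 -228.   121.4]
top crop origin [308 184] tip pred crop [304.2 303.9] tool pred crop [361.2 296.8]
scene crop origin [187 135] tip pred crop [357.1 355.7] tool pred crop [333.1  18.8]
12.5 [ 534.2 -222.2  273.6] z [-0.0017  0.0013 -1.    ] yaw_y -29.71 F [-0.33  0.01 -1.1 ] T [ 0.04 -0.    0.05] w 17.3
(array([ 1.4,  0.2, 28.6]), array([-0.0021, -0.0003, -0.0019]))
```

View pics/scene_e.png

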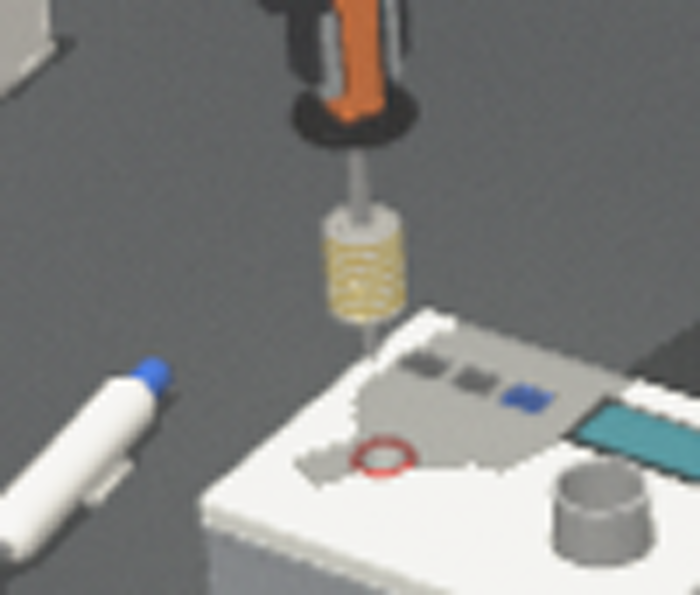

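>>> {"method": "drive_tool", "body": {"commands": [{"travel":[1.4,0.2,12],"rot":[-0.002,0,0],"gripper":0},{"travel":[1.4,0.2,24],"rot":[-0.002,0,0],"gripper":0},{"travel":[1.4,0.2,34],"rot":[-0.002,0,0],"gripper":0},{"travel":[1.4,0.2,37],"rot":[-0.002,0,0],"gripper":0},{"travel":[1.4,0.2,37],"rot":[-0.002,0,0],"gripper":0}]}}

```text
t: 13.0
tool_pos: [534.6, -220.5, 235.6]
ee_rot: [-2.715, -1.578, 0.001]
force: [-0.7, -0.1, -0.5]
gripper_width: 17.3
```

```bash
python3 -c "
from h import *
st();env.grab_frame('top')"; python3 look.py f; python3 - <<'E'
from h import *
st();print(plan((535,-221,222),-29.6))
cv2.imwrite("pics/w7.png",env.grab_frame("wrist"))
E
```

```text
13.0 [ 534.6 -220.5  235.6] z [-0.0015  0.0012 -1.    ] yaw_y -29.67 F [-0.69 -0.09 -0.52] T [ 0.04 -0.   -0.02] w 17.3
13.05 [ 535.  -220.8  236.4] z [-3.e-04  5.e-04 -1.e+00] yaw_y -29.68 F [ 0.18  1.71 -1.07] T [-0.03 -0.02 -0.07] w 17.4
tip est [ 535.  -220.7   84.7]
top crop origin [303 183] tip pred crop [306.6 305.7] tool pred crop [359.6 299.3]
scene crop origin [190 147] tip pred crop [354.2 354.9] tool pred crop [331.5  27.2]
13.15 [ 535.4 -221.   237.1] z [ 9.e-04 -0.e+00 -1.e+00] yaw_y -29.7 F [ 0.35 -0.14 -1.41] T [-0.04  0.02  0.  ] w 17.4
(array([-0.2, -0.3, 15.1]), array([ 0.0008, -0.0004, -0.0017]))
```

View pics/scene_f.png

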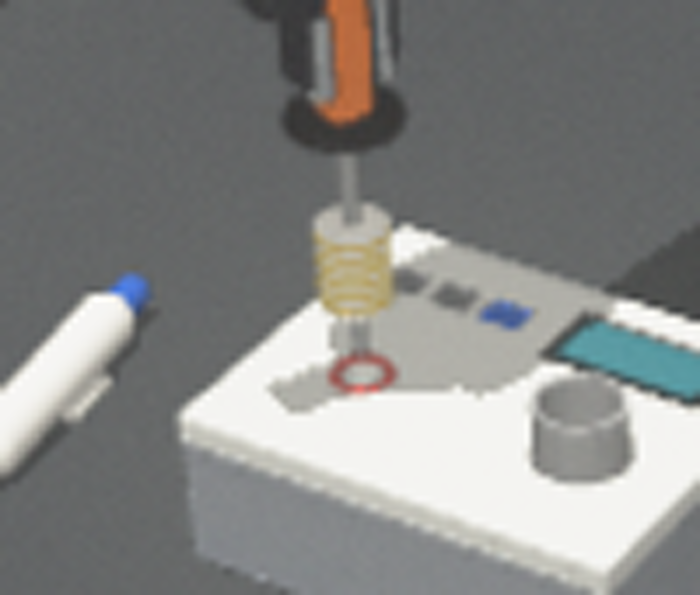

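View pics/w7.png

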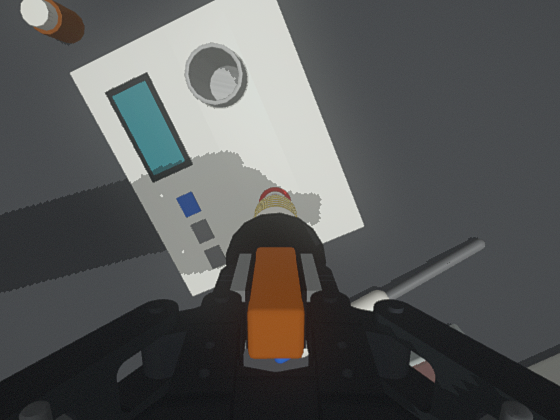

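>>> {"method": "drive_tool", "body": {"commands": [{"travel":[0,0,5],"rot":[0,0,0],"gripper":0},{"travel":[0,0,10],"rot":[0,0,0],"gripper":0},{"travel":[0,0,15],"rot":[0,0,0],"gripper":0},{"travel":[0,0,19],"rot":[0,0,0],"gripper":0},{"travel":[0,0,20],"rot":[0,0,0],"gripper":0}]}}

```text
t: 13.7
tool_pos: [535.0, -220.9, 216.3]
ee_rot: [-2.716, -1.578, -0.0]
force: [-0.0, 0.4, -1.9]
gripper_width: 17.7
```

```bash
python3 look.py g; python3 - <<'E'
from h import *
st();print(plan((535.2,-220.8,205.7),-29.6))
E
```

```text
13.7 [ 535.  -220.9  216.3] z [-1.e-04  5.e-04 -1.e+00] yaw_y -29.71 F [-0.01  0.4  -1.9 ] T [ 0.02  0.05 -0.02] w 17.7
tip est [ 535.  -220.9   64.6]
top crop origin [302 183] tip pred crop [306.9 306.4] tool pred crop [358.4 300.2]
scene crop origin [190 153] tip pred crop [356.6 353. ] tool pred crop [334.2  30.9]
13.8 [ 535.3 -221.1  216.9] z [ 6.e-04  1.e-04 -1.e+00] yaw_y -29.71 F [ 0.77 -0.68 -1.55] T [-0.04 -0.02  0.01] w 17.5
(array([ 0.2, -0.2, 11.2]), array([ 0.0005, -0.0004, -0.0018]))
```

View pics/scene_g.png

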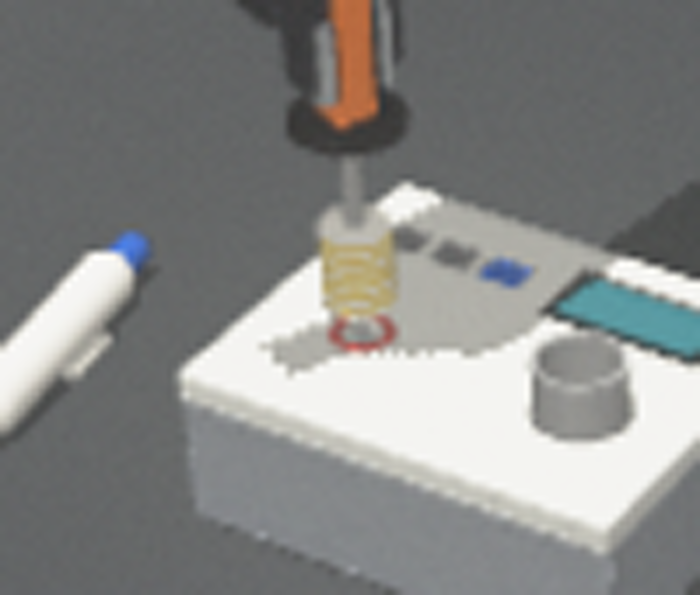

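The nose is through the hole with no side load. Now pressing gently.

>>> {"method": "drive_tool", "body": {"commands": [{"travel":[0,0,2],"rot":[0,0,0],"gripper":0},{"travel":[0,0,4],"rot":[0,0,0],"gripper":0},{"travel":[0,0,6],"rot":[0,0,0],"gripper":0},{"travel":[0,0,8],"rot":[0,0,0],"gripper":0},{"travel":[0,0,9],"rot":[0,0,0],"gripper":0}]}}

```text
t: 14.3
tool_pos: [535.5, -221.1, 208.4]
ee_rot: [2.716, 1.577, 0.002]
force: [-1.1, 0.6, 3.6]
gripper_width: 17.4
```

```bash
python3 - <<'E'
from h import *
st();print(plan((535.2,-220.8,205.7),-29.6))
E
```

```text
14.3 [ 535.5 -221.1  208.4] z [ 1.3e-03 -2.0e-04 -1.0e+00] yaw_y -29.7 F [-1.14  0.6   3.62] T [ 0.1   0.23 -0.03] w 17.4
(array([ 0.1, -0.4,  2.7]), array([ 0.0012, -0.0005, -0.0018]))
```

>>> {"method": "drive_tool", "body": {"commands": [{"travel":[0,-0.2,1],"rot":[0.001,0,0],"gripper":0},{"travel":[0,-0.2,2],"rot":[0.001,0,0],"gripper":0},{"travel":[0,-0.2,2.8],"rot":[0.001,0,0],"gripper":0},{"travel":[0,-0.2,3.4],"rot":[0.001,0,0],"gripper":0},{"travel":[0,-0.2,3.8],"rot":[0.001,0,0],"gripper":0}]}}

```text
t: 14.8
tool_pos: [535.6, -221.1, 205.0]
ee_rot: [2.716, 1.577, 0.001]
force: [-1.3, 0.8, 7.3]
gripper_width: 16.9
```

```bash
python3 - <<'E'
from h import *
st();print(plan((535.2,-220.8,205),-29.6))
E
```

```text
14.8 [ 535.6 -221.1  205. ] z [ 1.1e-03 -1.0e-04 -1.0e+00] yaw_y -29.7 F [-1.26  0.79  7.29] T [ 0.12  0.37 -0.01] w 16.9
(array([ 0. , -0.5,  0. ]), array([ 0.0011, -0.0004, -0.0018]))
```

>>> {"method": "drive_tool", "body": {"commands": [{"travel":[0,-0.2,0.3],"rot":[0.001,0,0],"gripper":0},{"travel":[0,-0.2,0.6],"rot":[0.001,0,0],"gripper":0},{"travel":[0,-0.2,0.8],"rot":[0.001,0,0],"gripper":0},{"travel":[0,-0.2,0.8],"rot":[0.001,0,0],"gripper":0},{"travel":[0,-0.2,0.8],"rot":[0.001,0,0],"gripper":0}]}}

```text
t: 15.3
tool_pos: [535.7, -221.1, 205.0]
ee_rot: [2.716, 1.577, 0.001]
force: [-1.0, 1.2, 6.4]
gripper_width: 17.2
```

```bash
python3 look.py h;python3 - <<'E'
from h import *
st();print(plan((535.2,-220.8,205),-29.6))
E
```

```text
15.3 [ 535.7 -221.1  205. ] z [ 1.e-03 -2.e-04 -1.e+00] yaw_y -29.7 F [-0.95  1.15  6.45] T [ 0.12  0.45 -0.04] w 17.2
tip est [ 535.9 -221.1   53.3]
top crop origin [302 183] tip pred crop [303.9 305. ] tool pred crop [354.4 299.1]
scene crop origin [190 156] tip pred crop [356.5 355.6] tool pred crop [334.8  36.3]
15.4 [ 535.7 -221.1  205. ] z [ 1.e-03 -2.e-04 -1.e+00] yaw_y -29.71 F [-1.92 -0.31  7.54] T [0.11 0.44 0.02] w 17.1
(array([ 0. , -0.6, -0. ]), array([ 0.0009, -0.0003, -0.0019]))
```

View pics/scene_h.png

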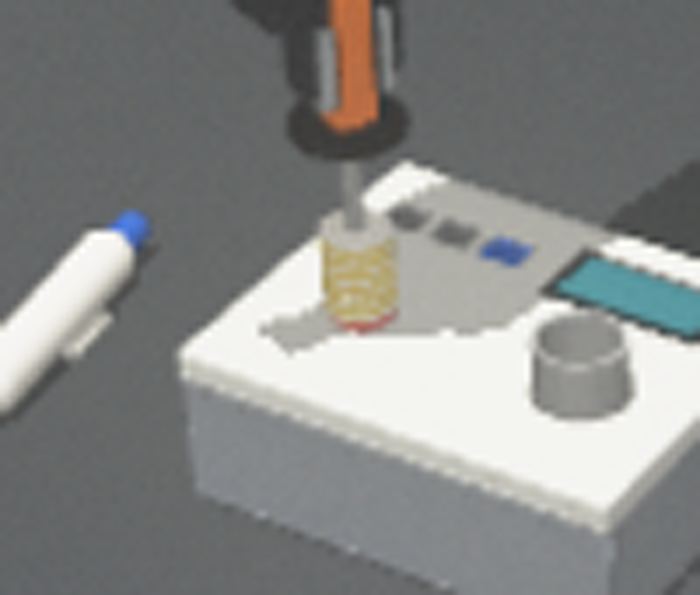

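>>> {"method": "drive_tool", "body": {"commands": [{"travel":[0,-0.2,0.9],"rot":[0.001,0,0],"gripper":0},{"travel":[0,-0.2,1.2],"rot":[0.001,0,0],"gripper":0},{"travel":[0,-0.2,1.4],"rot":[0.001,0,0],"gripper":0},{"travel":[0,-0.2,1.4],"rot":[0.001,0,0],"gripper":0},{"travel":[0,-0.2,1.4],"rot":[0.001,0,0],"gripper":0}]}}

```text
t: 15.9
tool_pos: [535.8, -221.1, 204.8]
ee_rot: [2.716, 1.577, 0.001]
force: [-1.4, 0.5, 9.7]
gripper_width: 17.5
```

```bash
python3 - <<'E'
from h import *
st();cv2.imwrite("pics/w9.png",env.grab_frame("wrist"));cv2.imwrite("pics/s9.png",env.grab_frame("scene"));st()
E
```

```text
15.9 [ 535.8 -221.1  204.8] z [ 1.e-03 -5.e-04 -1.e+00] yaw_y -29.71 F [-1.39  0.51  9.67] T [ 0.26  0.73 -0.08] w 17.5
16.0 [ 535.8 -221.1  204.8] z [ 9.e-04 -5.e-04 -1.e+00] yaw_y -29.71 F [-1.66  1.63 10.06] T [0.21 0.73 0.  ] w 17.4
```

View pics/s9.png

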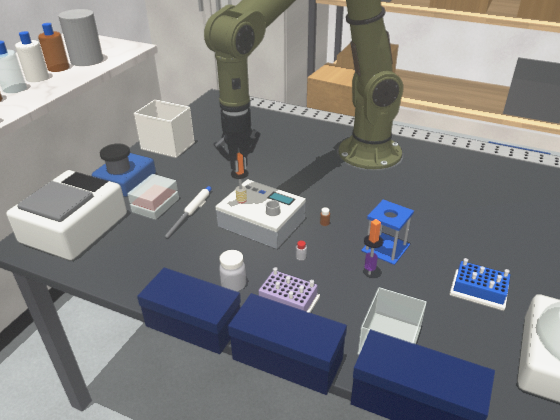

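View pics/w9.png

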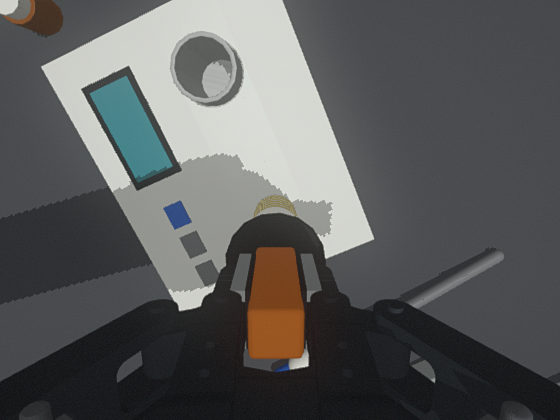

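The last 0.2 mm raised the force from about 7 N to 10 N, which means a hard stop, and the tip estimate is at z≈53 (54 is fully down). Bystanders are unmoved, so I'm handing in.

```bash
python3 - <<'E'
from h import *
st();print(env.close_job())
E
```

```text
16.0 [ 535.8 -221.1  204.8] z [ 9.e-04 -5.e-04 -1.e+00] yaw_y -29.71 F [-1.66  1.63 10.06] T [0.21 0.73 0.  ] w 17.4
the job is handed in; nothing more can be done
None
```

I lifted the wand from the stand by its orange handle and scrubbed the cup with two full strokes. I then put the nose through the red-ringed hole, pressed the reset button down and handed the job in at 16.0 s, still gripping the wand.

- **Strokes:** both reached the cup floor, with contact readings of about +5 N and +10 N at the expected height. After each one the bristle head came clear of the rim. The first rise was seen in the picture; the second is from the measured height (tip about 117 mm, rim 100 mm).
- **Button:** the nose tip is estimated at z ≈ 53 mm, against 54 mm for fully down. Another 0.2 mm of travel raised the force reading from about 7 N to 10 N, which points to the hard stop. I could not read the button's travel directly.
- **Wand and bench:** the tool is upright to about 1 mrad and the gripper opening is steady at about 17.4 mm. The last scene picture shows the bystanders and the purple look-alike where they stood.
- **Disagreement:** the first top-view estimates of the cup and port differed from the later wrist-camera ones by about 2–4 mm. I used the wrist values, which agreed with the scene view, and the nose went into the cup and the hole without contact.

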